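# Bolt the scissors box shut

### The arm

A 7-joint arm with a two-finger parallel gripper is mounted at the origin on a cart in front of the work surface, level with it; the furniture and walls round the work are solid. World frame = base frame: x ahead of the robot, y to its left, z up, the work surface at z = 0. Lengths are in m, angles in rad, forces in N, time in s.
With the tool pointing down it reaches from about 0.4 to 0.85 m from the base axis. Payload 10.4 kg.
Tool frame: the origin (TCP) lies on the centre line of the jaws, within the pads' length; the fingertips stand 11 mm ahead of it and the grasp point (between the pads) lies 8 mm behind it; z points along the fingers, y is the line along which they close (so a half turn about z gives the same grasp; the last joint's range is limited). The gripper opens to 87 mm and grips with 3 to 60 N. Pads are 19 mm wide; open, the fingers measure 117 mm over their backs; the gripper's body (75 mm by 190 mm) begins 51 mm behind the grasp point.
Start: joints at [-1.15, 0.332, -0.065, 1.46, 0.022, 1.35, -0.088], TCP at [0.268, 0.564, 0.234] pointing down, gripper open.
Joint ranges: [-2.6, 2.6], [-0.5, 2.12], [-1.47, 1.34], [0.16, 2.42], [-1.27, 4.41], [0.06, 2.06], [-2.6, 2.6]. Speed limits (rad/s): [2.22, 2.22, 2.79, 2.79, 3.14, 3.14, 3.14].

### API

Orientations are given as a unit quaternion [x, y, z, w].
In Python, from bench import r gives the robot as it stands.
- The arm moves only by the shell command python3 -m pendant 'ROWS' [OPENING] [FORCE]. ROWS is JSON, a list of rows, each a list of 4 numbers: the shift along the tool's x, y, z in m, then the turn about the tool's z in rad. A call has 1 to 8 rows; each row shifts and turns the commanded pose from where the row before left it, along the tool's axes as they then stand; what a row does not reach is not made up. A row lasts 1/12 s, in which the tool goes at most 41.7 mm and 7.16 degrees, less where a joint would pass 70% of its speed; a pose out of reach is approached as far as the arm can. A call with a gripper value outside its range is refused whole. OPENING is the opening, from 0 (shut) to 1 (fully open), set as the call begins (- or left out, the last holds). The fingers move at their own pace and stop on an object; FORCE is the grip in N (left out, the last holds). Time passes only in rows, so rows that do not move let the fingers close. It gives the time, the measured TCP pose, the force, the opening and the grip force at its end, in the units of the state.
- r.read_state(): the state, without advancing time (a new reading comes with each control period).
- r.camera(name): name is "scene" or "top" or "wrist"; returns a dict with "img" (480x640x3 uint8, red, green, blue), "camera_matrix" (3x3 intrinsics, pixels), "xyz" and "attitude" of the camera in the world. Camera axes: x right, y down, z forward; pixel columns grow to the right and rows downward; lengths in m; the calibration is good to about 2 mm. A picture is of the moment at which its call begins. There is no depth.
- r.close_job(): hands the job in; it is judged then, once.
Trained networks look in the newest picture that a camera, given by its name, has taken for a name from the list of things; names that differ only in an ending like _2 or _b are one class to them, and where a whole thing is asked for, a point or a joint stands for the part that bears it (a point fixed in the world has none). Each returns a list of dicts, best first, with "score" (0 to 1); they miss things now and then, are a little off and sometimes report something else, mostly with a low value. They report only what shows in the picture. A call takes as long as a camera call.
- r.outline_of(thing, camera): "mask" (480x640 bool, what is visible of it) and "bbox" ([centre column, centre row, width, height] in pixels, round what is visible of it).
The state is a dict: "time": time; "joint_positions": joint angles; "joint_vel": joint speeds; "joint_torque": joint torques, N m; "ee_pos": TCP position; "eef_rot": TCP orientation; "ft_force": force on the tool from outside, world axes, zero at the start; "torque": the same for the moment, N m; "width": finger opening in m; "grip_force": force on a finger pad.
Only numpy, scipy, OpenCV 4.12 (cv2) and the standard library are available. Lean on these libraries where they do the work, as an engineer would, in place of code of your own. Each camera call takes 0.05 s, during which the arm holds its last target. There are 200 camera calls.

### The job

Lock the wooden scissors box: its lid is held ajar by springy foam, so press the lid down until the steel bolt on it lines up with the slot of the keeper on the box's end, and slide the bolt through the keeper until it is fully home and holds the lid by itself. The keeper sits higher or lower from box to box and the lid pressed right down is usually too low, so feel for the height at which the bolt goes in. Then let go, leaving the paint pot, glue bottle and stapler where they stand.

Things in the scene. Friction and masses are not known exactly. Their poses are not given: they have to be found in the camera images.
- box: Plywood box fixed to the table, 150 mm (its x) by 200 mm (its y) by 70 mm high without the lid; origin at the centre of its underside. Its front faces -x; its +y end carries the steel keeper, an upright plate 44 mm wide that rises above the lid.
- keeper_face (a point): Point on the keeper's near face, mid-width, 102 mm above the table (106 mm in +y and 42.5 mm to the front of the box's centre). NOT the slot's centre: that lies straight above or below, between 7.5 mm lower and 7.5 mm higher, differs from box to box and is not measured. The slot is 20 mm wide (x), 15 mm high, 14 mm deep, open at the far side; solid steel above and below it stops the bolt.
- lid_hinge (a point): Middle of the lid's hinge line, on the box's rear upper edge (75 mm behind the box's centre, 70 mm above the table); the hinge line runs along the box's y.
- lid (a joint): Lid angle, rad: 0 = pressed down level on the box, grows as the front rises, at most 0.21. Foam holds it up at about 0.195; pressing it down takes about 2 to 8 N at the bolt's tab, more the lower it goes; let go, it rises again unless the bolt holds it. Bolt and slot line up somewhere between about 0.012 and 0.14. Lid: board 154 x 198 x 12 mm, its underside passes through the hinge line.
- bolt (a joint): Bolt travel along the box's +y, m: 0 = drawn back, 0.040 = fully home at its end stop; the tip meets the keeper's face at about 0.010. It stays where it is left; sliding takes about 2.5 N. Round steel rod, 12 mm diameter, carried by the lid: parallel to the hinge line, 120 mm in front of it and 23 mm above the lid's underside; the tab's centre is in the lid's middle (y) at travel 0.
- bolt_tip (a point): Centre of the end of the bolt's blunt tip, on the rod's axis, 96 mm in +y from the tab; the last 3 mm are 10 mm in diameter.
- bolt_tab (a point): Centre of the bolt's upright steel thumb tab, pinched from above along the box's y: 12 mm thick (y), 22 mm wide (x), 30 mm high, its centre 28 mm above the rod's axis; it tilts with the lid. Low straps over the rod, tops 18 mm below this point, lie 79 to 96 mm (keeper side) and 39 to 52 mm (other side) from the lid's middle.
- paint_pot: Bystander: whitish open pot, 68 mm across, 70 mm high, beyond the keeper end; origin under its centre. Leave it.
- pva_bottle: Bystander: white glue bottle with orange nozzle, 56 mm across, 156 mm high, behind the box; origin under its centre. Leave it.
- stapler: Bystander: stapler 34 x 140 x 43 mm, in front of the box; origin under its centre. Leave it.

How it is judged:
By the outcome, as a careful person would: the job done as asked, in the order asked, and still so for the second after the job is handed in, with the robot touching nothing.
It also fails if it takes over 56 s, if anything falls off the work surface, if the arm or the gripper's body presses on something with over 40 N, if the wrist force passes 120 N, or if a joint passes its speed limit or range.

## Working session

There is one attempt and no reset: what is moved stays moved. The work goes in short steps, Python scripts to look and compute and a shell command to move; the robot and the scene stay as the last step left them, time stands still between calls to the robot, and variables do not carry over. Pictures are saved under pics/ and viewed, at most 10 in all, crops included, and the job is handed in when it is done.

```bash
ls; mkdir -p pics; cat > h.py <<'E'
from bench import r
import numpy as np, cv2, json
from scipy.spatial.transform import Rotation as R
def Rm(c):
    a=np.array(c["attitude"],float)
    return R.from_quat(a).as_matrix() if a.size==4 else a.reshape(3,3)
def ray(c,u,v):
    d=Rm(c)@np.linalg.inv(np.array(c["camera_matrix"]))@[u,v,1]
    return np.array(c["xyz"]),d
def onz(c,u,v,z):
    o,d=ray(c,u,v); return o+d*(z-o[2])/d[2]
def proj(c,p):
    q=np.array(c["camera_matrix"])@(Rm(c).T@(np.array(p)-c["xyz"])); return q[:2]/q[2]
def save(c,n): cv2.imwrite(n,cv2.cvtColor(c["img"],cv2.COLOR_RGB2BGR))
E
python3 - <<'E'
from h import *
s=r.read_state(); print({k:np.round(v,3).tolist() for k,v in s.items()})
ims=[]
for n in ("top","scene"):
    c=r.camera(n); save(c,f"pics/{n}.png"); print(n,np.round(c["xyz"],3),np.round(c["attitude"],3).tolist(),np.round(c["camera_matrix"],1).tolist())
    for t in ("box","lid","bolt","bolt_tab","paint_pot","pva_bottle","stapler"):
        for o in r.outline_of(t,n)[:2]: print(t,round(o["score"],2),np.round(o["bbox"],1), np.round(onz(c,*o["bbox"][:2],0.1),3))
E
```

```text
pics
{'time': 0.0, 'joint_positions': [-1.15, 0.333, -0.065, 1.461, 0.022, 1.35, -0.088], 'joint_vel': [-0.001, -0.0, -0.001, 0.0, -0.0, -0.0, -0.0], 'joint_torque': [0.0, -62.326, 0.025, -38.991, -0.061, 0.04, 0.0], 'ee_pos': [0.268, 0.564, 0.233], 'eef_rot': [0.22, 0.975, -0.001, -0.0], 'ft_force': [-0.584, -0.483, 1.019], 'torque': [0.007, 0.04, 0.071], 'grip_force': 0.0, 'width': 0.087}
top [0.432 0.274 1.095] [-0.702, 0.708, -0.043, 0.065] [[567.6, 0.0, 317.6], [0.0, 567.6, 233.7], [0.0, 0.0, 1.0]]
box 0.95 [329.4 200.  135.9 120.3] [0.646 0.284 0.1  ]
lid 0.74 [328.9 197.9 131.1 112.6] [0.649 0.285 0.1  ]
lid 0.65 [330.4 199.8 141.9 118. ] [0.646 0.282 0.1  ]
bolt 0.83 [323.4 214.3  87.1  40.7] [0.62  0.295 0.1  ]
bolt_tab 0.8 [322.6 213.2  88.1  40.4] [0.622 0.296 0.1  ]
paint_pot 0.95 [231.1 153.2  39.2  41.2] [0.735 0.462 0.1  ]
pva_bottle 0.64 [368.6 139.8  28.8  41.2] [0.756 0.212 0.1  ]
stapler 0.64 [308.9 277.8  42.9  74.8] [0.507 0.321 0.1  ]
scene [ 0.114 -0.209  0.7  ] [0.841, -0.335, 0.162, -0.392] [[503.7, 0.0, 312.5], [0.0, 503.7, 239.7], [0.0, 0.0, 1.0]]
box 0.77 [335.4 255.4 114.9 112.4] [0.616 0.248 0.1  ]
lid 0.55 [338.4 240.2 113.4  77.7] [0.651 0.274 0.1  ]
bolt 0.3 [306.4 196.3  27.5  19.3] [0.704 0.418 0.1  ]
bolt_tab 0.58 [317.2 238.5  35.   57.8] [0.625 0.304 0.1  ]
paint_pot 0.93 [306.2 197.7  33.7  20.6] [0.701 0.415 0.1  ]
pva_bottle 0.68 [402.7 240.7  29.   66. ] [0.737 0.191 0.1  ]
stapler 0.94 [265.2 295.3  72.5  36. ] [0.461 0.258 0.1  ]
```

```bash
python3 - <<'E'
from h import *
a=cv2.imread("pics/top.png")[120:330,200:440]
cv2.imwrite("pics/topc.png",cv2.resize(a,None,fx=2.8,fy=2.8,interpolation=cv2.INTER_CUBIC))
E
```

```text
(no output)
```

View pics/topc.png

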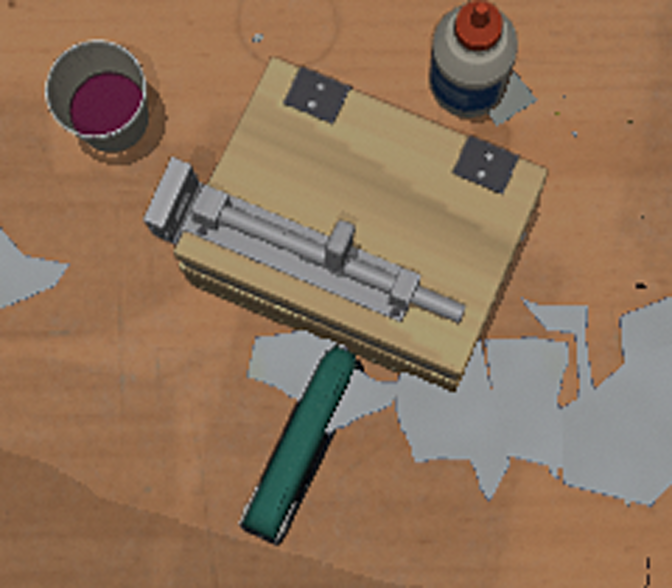

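View pics/scene.png

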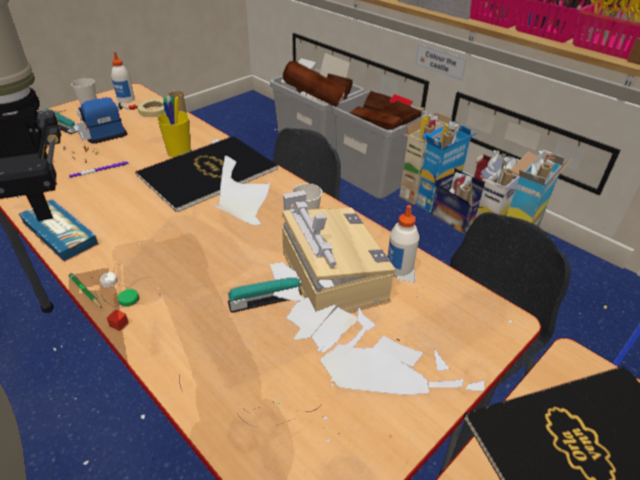

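The top crop shows the lid's top corners at (270,60), (547,168), (462,378) and (178,250). The tab is near (342,240), the keeper is at the left end at (172,200), and the paint pot is beyond the keeper. The scene view agrees, and the stapler touches the front edge from below. I'll fit the box pose from these.

```bash
cat >> h.py <<'E'
def lidpt(p,a,s,z):  # box pose p=(x,y,yaw), lid angle a; s mm fwd of hinge, y along, z above underside
    def f(d,y,h):
        b=np.array([.075-(d*np.cos(a)-h*np.sin(a)*1), y, .07+d*np.sin(a)+h*np.cos(a)])
        return b
    return f
def boxw(p,b):
    c,s=np.cos(p[2]),np.sin(p[2]); return np.array([p[0]+c*b[0]-s*b[1],p[1]+s*b[0]+c*b[1],b[2]])
def lidw(p,a,d,y,h): # d in front of hinge
    return boxw(p,[.075-d*np.cos(a)+h*np.sin(a),y,.07+d*np.sin(a)+h*np.cos(a)])
E
python3 - <<'E'
from h import *
from scipy.optimize import least_squares
c=r.camera("top")
M=[((270,60),(0,.099,.012)),((547,168),(0,-.099,.012)),((462,378),(.154,-.099,.012)),((178,250),(.154,.099,.012))]
U=np.array([m[0] for m in M])/2.8+[200,120]
def f(q): return np.concatenate([proj(c,lidw(q[:3],q[3],*m[1]))-u for m,u in zip(M,U)])
s=least_squares(f,[.646,.284,-.43,.195]);print(s.x,f(s.x))
g=least_squares(lambda q:f([*q,.195]),[.646,.284,-.43]);print(g.x,np.round(g.fun,1))
p=g.x
for n,q in dict(tab=lidw(p,.195,.12,0,.051),tabtop=lidw(p,.195,.12,0,.066),tip=lidw(p,.195,.12,.096,.023),kf=boxw(p,[-.0425,.106,.102]),tail=lidw(p,.195,.12,-.08,.023)).items():
    print(n,np.round(q,3),np.round((proj(c,q)-[200,120])*2.8))
st=r.read_state(); T=R.from_quat(st["eef_rot"]).as_matrix(); print(np.round(T,2).tolist())
# tool y along box y
by=np.array([-np.sin(p[2]),np.cos(p[2]),0]); l=T.T@by; print("box y in tool",l, "turn",np.degrees(np.arctan2(-l[0],l[1])))
E
```

```text
[ 0.65232793  0.28364292 -0.41075554  0.21459297] [ 0.49065655 -0.944762    0.87541173  0.67689599  0.55703283 -0.9777053
 -1.89146032  1.18734384]
[ 0.65307243  0.28347872 -0.41135872] [ 0.6 -1.2  0.9  0.4  0.3 -0.7 -1.8  1.5]
tab [0.623 0.297 0.143] [341. 246.]
tabtop [0.626 0.295 0.158] [342. 236.]
tip [0.656 0.387 0.116] [199. 204.]
kf [0.657 0.398 0.102] [185. 209.]
tail [0.586 0.225 0.116] [457. 311.]
[[-0.9, 0.43, 0.0], [0.43, 0.9, 0.0], [0.0, 0.0, -1.0]]
box y in tool [3.23430165e-02 9.99476814e-01 1.68078090e-04] turn -1.853441603541089
```

```bash
python3 -m pendant '[[-0.02,-0.004,0,-0.032],[-0.035,-0.007,0,0],[-0.035,-0.007,0,0],[-0.035,-0.007,0,0],[-0.035,-0.007,0,0],[-0.035,-0.007,0,0],[-0.035,-0.007,0,0],[-0.035,-0.007,0,0]]' 0.46 40; python3 -m pendant '[[-0.035,-0.007,0,0],[-0.035,-0.007,0,0],[-0.035,-0.007,0,0],[-0.03,-0.005,0,0],[-0.02,-0.003,0,0],[0,0,0,0],[0,0,0,0]]'
cat > st.py <<'E'
from h import *
p=np.array([.65307,.28348,-.41136])
s=r.read_state();T=R.from_quat(s["eef_rot"]).as_matrix()
def to(t): return np.round(T.T@(np.array(t)-s["ee_pos"]),4)
E
python3 - <<'E'
from st import *
print(to(lidw(p,.195,.12,0,.051)))
by=T.T@np.array([-np.sin(p[2]),np.cos(p[2]),0]);print(np.arctan2(-by[0],by[1]))
c=r.camera("wrist");save(c,"pics/w1.png");print(np.round(proj(c,lidw(p,.195,.12,0,.066))),np.round(proj(c,boxw(p,[-.0425,.106,.102]))),c["xyz"])
E
```

```text
time: 1.52
ee_pos: [0.4909, 0.4081, 0.2337]
eef_rot: [0.204, 0.979, 0.0, 0.0]
ft_force: [-0.5, 0.7, 0.5]
width: 0.0436
grip_force: 0.0
time: 2.1
ee_pos: [0.6208, 0.3195, 0.2331]
eef_rot: [0.206, 0.979, -0.0, -0.0]
ft_force: [-0.9, 0.7, 0.5]
width: 0.0399
grip_force: 0.0
[-0.0112 -0.02    0.0898]
-0.0028394543586051156
[283. 284.] [435. 239.] [0.55166027 0.34964121 0.38604975]
```

View pics/w1.png

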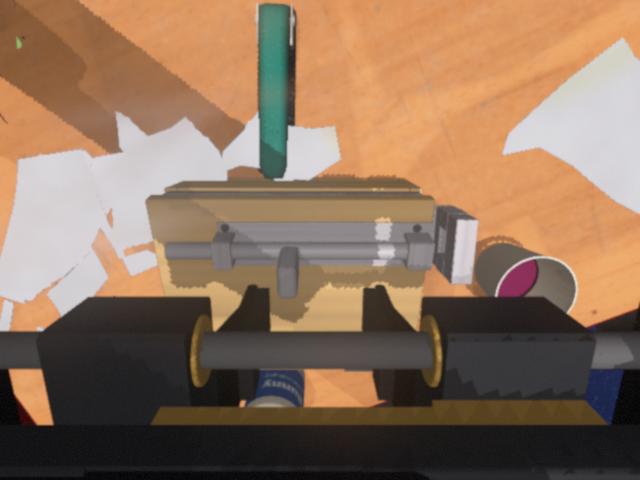

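The tab's top is at (288,288), against a predicted (283,284). So it sits about 2.5 mm further in +y and 2 mm further back. The rod is level in the picture, so the yaw is good. The keeper is at (455,245).

```bash
python3 -m pendant '[[-0.013,-0.0175,0.02,-0.003],[0,0,0.025,0],[0,0,0.025,0],[0,0,0,0]]'; python3 -m pendant '[[0,0,0.015,0],[0,0,0.009,0],[0,0,0,0],[0,0,0,0]]'; python3 - <<'E'
from st import *
print(to(lidw(p,.195,.12,0,.051)),T[2])
for a in (.195,.17,.15,.138,.12,.1,.08,.06,.04,.0125,0):
    b=np.array([-.12*np.cos(a)+.051*np.sin(a),.12*np.sin(a)+.051*np.cos(a)])*1e3
    print(a,np.round(b,1),'tipz',round(70+120*np.sin(a)+23*np.cos(a),1))
c=r.camera("wrist");save(c,"pics/w2.png")
E
```

```text
time: 2.48
ee_pos: [0.6215, 0.2998, 0.1584]
eef_rot: [0.202, 0.979, -0.002, -0.003]
ft_force: [-1.4, 0.4, -1.5]
width: 0.0401
grip_force: 0.0
time: 2.82
ee_pos: [0.6245, 0.3003, 0.1402]
eef_rot: [0.202, 0.979, 0.0, -0.0]
ft_force: [-0.1, -0.1, -0.1]
width: 0.04
grip_force: 0.0
[-0.     -0.004  -0.0031] [ 2.85352700e-04  2.44760982e-04 -9.99999929e-01]
0.195 [-107.8   73.3] tipz 115.8
0.17 [-109.6   70.6] tipz 113.0
0.15 [-111.    68.4] tipz 110.7
0.138 [-111.8   67. ] tipz 109.3
0.12 [-113.   65.] tipz 107.2
0.1 [-114.3   62.7] tipz 104.9
0.08 [-115.5   60.4] tipz 102.5
0.06 [-116.7   58.1] tipz 100.2
0.04 [-117.9   55.8] tipz 97.8
0.0125 [-119.4   52.5] tipz 94.5
0 [-120.   51.] tipz 93.0
```

View pics/w2.png

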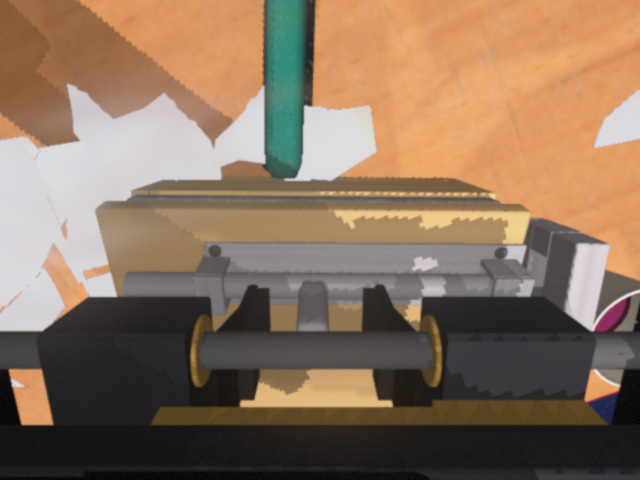

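The tab at (313,305) is centred between the fingertips at (258,300) and (375,300), so I'll close the gripper.

```bash
python3 -m pendant '[[0,0,0,0],[0,0,0,0],[0,0,0,0],[0,0,0,0],[0,0,0,0],[0,0,0,0]]' 0 40; python3 -m pendant '[[0.001,0,0.0018,0],[0.001,0,0.0015,0],[0.001,0,0.0015,0],[0.001,0,0.0015,0],[0,0,0,0],[0,0,0,0]]'
```

```text
time: 3.37
ee_pos: [0.625, 0.2994, 0.1397]
eef_rot: [0.203, 0.979, 0.0, -0.0]
ft_force: [-0.9, -0.5, -0.2]
width: 0.0116
grip_force: 40.0
time: 3.87
ee_pos: [0.6221, 0.3007, 0.1342]
eef_rot: [0.203, 0.979, 0.0, 0.001]
ft_force: [-0.8, -1.0, 5.5]
width: 0.0116
grip_force: 40.0
```

```bash
python3 -m pendant '[[0,0.003,0,0],[0,0.003,0,0],[0,0.002,0,0],[0,0,0,0]]';python3 -m pendant '[[0,0.002,0,0],[0,0.002,0,0],[0,0.002,0,0],[0,0,0,0],[0,0,0,0]]'
```

```text
time: 4.2
ee_pos: [0.6254, 0.3083, 0.1342]
eef_rot: [0.203, 0.979, 0.0, 0.001]
ft_force: [0.5, -2.0, 5.2]
width: 0.0115
grip_force: 40.0
time: 4.62
ee_pos: [0.6276, 0.3137, 0.1339]
eef_rot: [0.203, 0.979, 0.0, 0.001]
ft_force: [1.2, -1.1, 4.3]
width: 0.0116
grip_force: 40.0
```

```bash
python3 -m pendant '[[0,0.002,0,0],[0,0,0,0],[0,0,0,0]]';python3 -m pendant '[[0,0.002,0,0],[0,0,0,0],[0,0,0,0]]'; python3 -c "
from st import *
c=r.camera('wrist');save(c,'pics/w3.png')"
```

```text
time: 4.87
ee_pos: [0.6282, 0.3153, 0.1337]
eef_rot: [0.203, 0.979, 0.0, 0.001]
ft_force: [1.1, -2.4, 5.2]
width: 0.0119
grip_force: 40.0
time: 5.12
ee_pos: [0.6291, 0.3171, 0.1337]
eef_rot: [0.203, 0.979, 0.0, 0.001]
ft_force: [1.1, -2.1, 5.0]
width: 0.0115
grip_force: 40.0
```

View pics/w3.png

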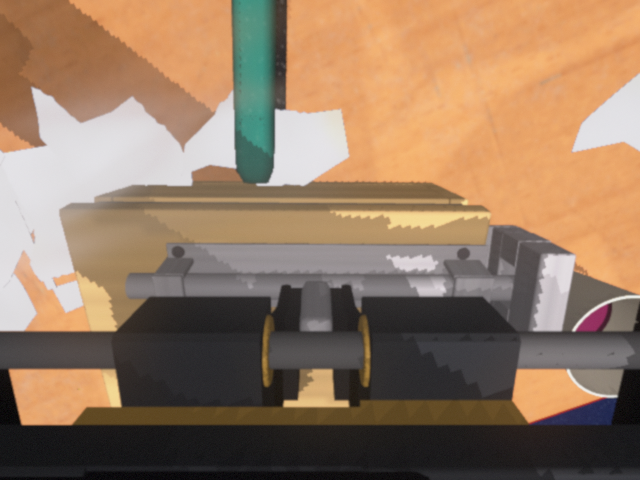

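The tip is past the keeper's face (rod end near (510,290)) and the sliding force is only about 2 N, so it's in the slot. I'll keep sliding it home.

```bash
python3 -m pendant '[[0,0.003,0,0],[0,0.003,0,0],[0,0.003,0,0],[0,0.003,0,0],[0,0,0,0]]';python3 -m pendant '[[0,0.003,0,0],[0,0.003,0,0],[0,0.001,0,0],[0,0,0,0],[0,0,0,0]]'; python3 -m pendant '[[0,0.002,0,0],[0,0.002,0,0],[0,0,0,0],[0,0,0,0]]'
```

```text
time: 5.58
ee_pos: [0.634, 0.3285, 0.1337]
eef_rot: [0.203, 0.979, 0.0, 0.001]
ft_force: [2.7, -1.2, 4.7]
width: 0.0116
grip_force: 40.0
time: 6.0
ee_pos: [0.6368, 0.3347, 0.1337]
eef_rot: [0.203, 0.979, 0.0, 0.001]
ft_force: [2.6, -1.9, 4.1]
width: 0.0117
grip_force: 40.0
time: 6.33
ee_pos: [0.6374, 0.3368, 0.1331]
eef_rot: [0.204, 0.979, -0.001, -0.0]
ft_force: [-1.6, -6.8, 8.2]
width: 0.0118
grip_force: 40.0
```

```bash
python3 -m pendant '[[0,0.0015,0,0],[0,0.0015,0,0],[0,0,0,0],[0,0,0,0]]';python3 -m pendant '[[0,0.002,0,0],[0,0,0,0],[0,0,0,0],[0,0,0,0]]'
```

```text
time: 6.67
ee_pos: [0.6371, 0.3372, 0.1321]
eef_rot: [0.204, 0.979, -0.004, -0.002]
ft_force: [-11.3, -15.6, 8.7]
width: 0.0115
grip_force: 40.0
time: 7.0
ee_pos: [0.637, 0.3373, 0.1316]
eef_rot: [0.205, 0.979, -0.006, -0.003]
ft_force: [-17.1, -20.7, 10.5]
width: 0.012
grip_force: 40.0
```

```bash
python3 -m pendant '[[0,-0.002,0,0],[0,-0.002,0,0],[0,0,0,0]]';python3 -m pendant '[[0,0,0,0],[0,0,0,0],[0,0,0,0],[0,0,0,0]]' 0.33; python3 -m pendant '[[0,0,-0.01,0],[0,0,-0.02,0],[0,0,-0.03,0],[0,0,-0.035,0],[0,0,-0.03,0],[0,0,0,0],[0,0,0,0]]'; python3 - <<'E'
from st import *
c=r.camera("wrist");save(c,"pics/w4.png")
c=r.camera("scene");save(c,"pics/s4.png")
E
```

```text
time: 7.25
ee_pos: [0.6372, 0.3369, 0.1324]
eef_rot: [0.204, 0.979, -0.002, -0.001]
ft_force: [-3.6, -9.1, 2.9]
width: 0.012
grip_force: 40.0
time: 7.58
ee_pos: [0.6373, 0.3404, 0.1328]
eef_rot: [0.203, 0.979, 0.0, -0.001]
ft_force: [0.3, 0.1, -1.4]
width: 0.0267
grip_force: 0.0
time: 8.17
ee_pos: [0.6387, 0.3403, 0.2615]
eef_rot: [0.203, 0.979, 0.002, 0.002]
ft_force: [-0.2, -0.9, -1.2]
width: 0.0291
grip_force: 0.0
```

View pics/w4.png

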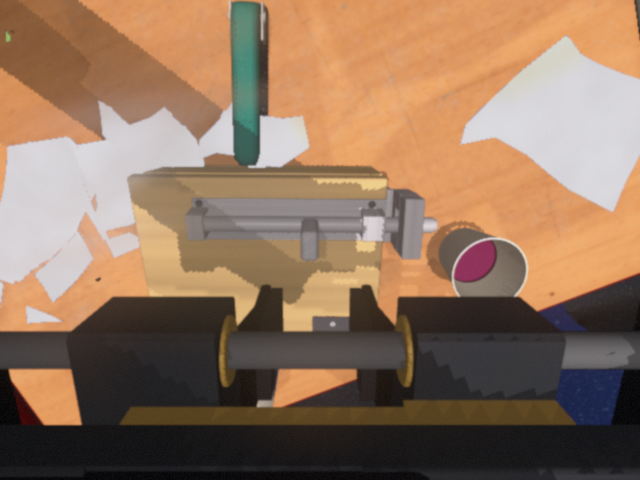

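The bolt passes under the keeper's top (408,225) and comes out on the far side at (430,225). The lid is held down, the pot and stapler haven't moved, and the gripper is clear.

```bash
python3 -m pendant '[[0,0,-0.02,0],[0,0,0,0],[0,0,0,0],[0,0,0,0]]'; python3 -c "
from bench import r
print(r.close_job())"
```

```text
time: 8.6
ee_pos: [0.6377, 0.3395, 0.2769]
eef_rot: [0.203, 0.979, -0.0, -0.001]
ft_force: [0.1, -0.4, -0.1]
width: 0.0286
grip_force: 0.0
the job is handed in; nothing more can be done
None
```

The bolt is through the keeper and against its end stop, holding the lid by itself; I let go, touched none of the bystanders, and handed the job in at about 8.6 s (no verdict came back).

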